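Jog the chart recorder's paper forward with the right joystick

ROBOT

A 6-joint arm with a two-finger parallel gripper is mounted at the origin on a cart in front of the work surface, level with it; the furniture and walls round the work are solid. World frame = base frame: x ahead of the robot, y to its left, z up, the work surface at z = 0. Lengths are in m, angles in rad, forces in N, time in s.
With the tool pointing down it reaches from about 0.35 to 0.85 m from the base axis. Payload 8.1 kg.
Tool frame: the origin (TCP) lies at the centre of the arm's flange, where the gripper is bolted on; the fingertips stand 186 mm ahead of it and the grasp point (between the pads) lies 167 mm ahead of it (robot.grasp_offset is the distance from the TCP to the grasp point, in m); z points along the fingers, y is the line along which they close (so a half turn about z gives the same grasp; the last joint's range is limited). The gripper opens to 93 mm and grips with 3 to 60 N. Pads are 15 mm wide; open, the fingers measure 128 mm over their backs; the gripper's body (75 mm by 188 mm) begins 65 mm behind the grasp point.
Start: joints at [-1.286, 0.13, 1.488, -0, 1.523, -0.085], TCP at [0.217, -0.559, 0.405] pointing down, gripper open.
Joint ranges: [-2.96, 2.96], [-0.89, 2.26], [0.02, 2.5], [-1.34, 4.48], [0, 2.73], [-2.66, 2.66]. Speed limits (rad/s): [2.39, 2.39, 2.79, 3.14, 3.14, 3.14].

INTERFACE

Orientations are given as a rotation vector (axis times angle).
In Python, from plant import robot gives the robot as it stands.
- The arm moves only by the tool drive_tool, never from a script. Its argument "moves" is one flat list of numbers, 7 for each row, row after row: the finger opening in mm, from 0 to 93, then the shift along the tool's x, y, z in mm, then the turn, a rotation vector about the tool's x, y, z in degrees. A call has 1 to 8 rows; each row shifts and turns the commanded pose from where the row before left it, along the tool's axes as they then stand; what a row does not reach is not made up. A row lasts 1/10 s, in which the tool goes at most 50 mm and 8.59 degrees, less where a joint would pass 70% of its speed; a pose out of reach is approached as far as the arm can. A call is refused whole if a number of a shift passes 50 or a number of a turn 8.59, either way. A call with a gripper value outside its range is refused whole. The fingers move at their own pace and stop on an object; "grip_force" is the grip in N (left out, the last holds). Time passes only in rows, so rows that do not move let the fingers close. It gives the time, the measured TCP pose, the force, the opening and the grip force at its end, in the units of the state.
- robot.read_state(): the state, without advancing time (a new reading comes with each control period).
- robot.read_camera(name): name is "scene" or "top"; returns a dict with "color" (420x560x3 uint8, red, green, blue), "depth" (420x560 float32, m along the optical axis (not along the pixel's ray), 0 where there is no reading), "mtx" (3x3 intrinsics, pixels), "R" (3x3) and "t" (3): a world point X has camera coordinates R X + t. Camera axes: x right, y down, z forward; pixel columns grow to the right and rows downward; lengths in m; the calibration is good to about 2 mm. A picture is of the moment at which its call begins.
- robot.close_job(): hands the job in; it is judged then, once.
The state is a dict: "t": time; "q": joint angles; "dq": joint speeds; "joint_torque": joint torques, N m; "tool_pos": TCP position; "orientation": TCP orientation; "force": force on the tool from outside, world axes, zero at the start; "wrist_torque": the same for the moment, N m; "opening": finger opening in m; "gripper_force": force on a finger pad.
Only numpy, scipy, OpenCV 4.12 (cv2) and the standard library are available. Lean on these libraries where they do the work, as an engineer would, in place of code of your own. Each camera call takes 0.05 s, during which the arm holds its last target. There are 200 camera calls.

TASK

Two jog boxes stand on the desk. Run the chart recorder's paper forward with the one whose joystick has the orange ball: tilt that stick nearly as far as it goes towards the green lamp on its own box, hold it there for a good second, then let it go so that it springs back upright. Do not push it over towards the red lamp, and leave the blue stick alone.

Things in the scene. Friction and masses are not known exactly. Their poses are not given: they have to be found in the camera images.
- orange_box: Jog box to use, fixed to the desk: grey, black top, 120 (own x) x 80 (own y) x 40 mm high, any yaw. Origin: centre of underside, z up. On top a green lamp lies 45 mm towards own +x, a red one 45 mm towards own -x (20 mm wide, 10 high); in the middle an orange collar and a 9 mm steel rod with a soft black boot and an orange ball, 30 mm across, its centre 125 mm above the origin when upright.
- orange_stick (a joint): Tilt of the orange-ball stick, rad: 0 upright, positive towards the green lamp (box +x), negative towards the red; stops at +-0.42. Pivots only about the box's y axis, 35 mm above the underside: the ball's centre runs on a 90 mm radius (37 mm aside, 8 mm lower at the stop). Spring-centred, about 4 N at the ball to hold fully over; let go, it returns at once without swinging past.
- blue_box: The other jog box, to be left alone, fixed to the desk: same sizes, origin and axes as the orange one, but with a blue ball and a blue collar. At least 210 mm from the orange box, centre to centre.
- blue_stick (a joint): Tilt of the blue-ball stick, rad: 0 upright, positive towards the green lamp of the blue box; same mechanism. To be left upright.

How it is judged:
On the way:
1. the orange-ball stick is held tilted towards the green lamp (value of joint orange_stick above 0.28 rad), for 0.8 s.
At the end, for the whole second after the job is handed in: Both sticks stand upright within 0.06 rad and the orange-ball stick is still (under 0.1 rad/s) (value of joint orange_stick between -0.06 and 0.06 rad and velocity of joint orange_stick between -0.1 and 0.1 rad/s and value of joint blue_stick between -0.06 and 0.06 rad); the robot touches nothing.
It fails at once if the orange-ball stick is pushed over towards the red lamp (more than 0.2 rad) (value of joint orange_stick below -0.2 rad).
It fails at once if the blue-ball stick is tilted either way (more than 0.15 rad) (value of joint blue_stick above 0.15 rad or value of joint blue_stick below -0.15 rad).
It also fails if it takes over 32 s, if anything falls off the work surface, if the arm or the gripper's body presses on something with over 40 N, if the wrist force passes 120 N, or if a joint passes its speed limit or range.

## Working session

There is one attempt and no reset: what is moved stays moved. The work goes in short steps, Python scripts to look and compute and a tool call to move; the robot and the scene stay as the last step left them, time stands still between calls to the robot, and variables do not carry over. Pictures are saved under pics/ and viewed, at most 10 in all, crops included, and the job is handed in when it is done.

Besides the shell and the picture viewer there is one more tool, called after "Emit:" as a command line: name --argument value ..., lists and objects as JSON in quotes. drive_tool: Moves the arm, as the interface text tells. Its arguments: {"type":"object","properties":{"moves":{"type":"array","items":{"type":"number"}},"grip_force":{"type":"number"}},"required":["moves"]}

```bash
mkdir -p pics
python3 - <<'E'
from plant import robot
import cv2,numpy as np
for n in("top","scene"):
    c=robot.read_camera(n); np.savez(f"pics/{n}.npz",**c)
    cv2.imwrite(f"pics/{n}.png",cv2.cvtColor(c["color"],cv2.COLOR_RGB2BGR))
s=robot.read_state();print({k:np.round(s[k],3) for k in("t","tool_pos","orientation","force")})
E
```

```text
{'t': np.float64(0.1), 'tool_pos': array([ 0.217, -0.559,  0.404]), 'orientation': array([-3.086, -0.577,  0.   ]), 'force': array([-0.087, -0.778,  0.672])}
```

View pics/top.png

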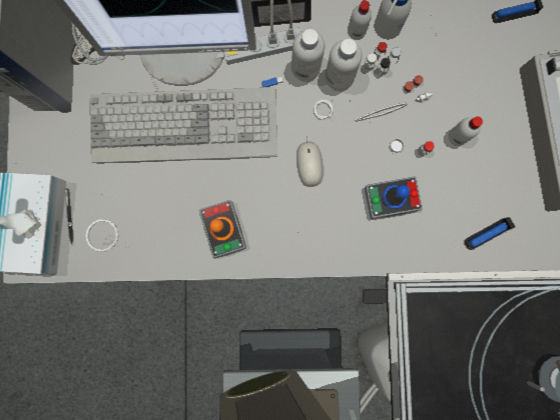

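View pics/scene.png

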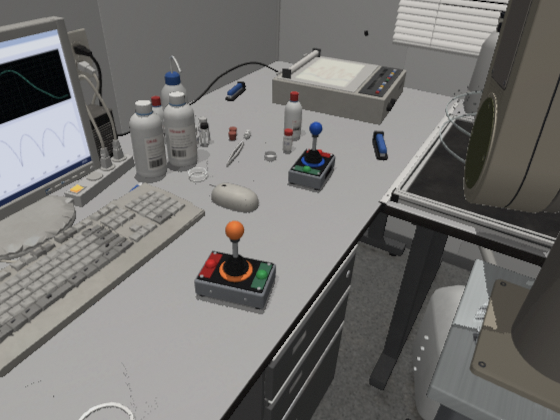

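The top view shows the orange box, with its ball at about (222,228), green lamp (230,247) and red lamp (215,211). The blue box is at about (393,198). The scene view has the orange ball at (234,231), with green on the right.

Run:
```python
import cv2,numpy as np
from plant import robot
def w(c,u,v):
    z=c["depth"][v-1:v+2,u-1:u+2]; z=np.median(z[z>0]); p=np.linalg.inv(c["mtx"])@[u,v,1]*z
    return c["R"].T@(p-c["t"])
for n in("top","scene"):
    c=np.load(f"pics/{n}.npz")
    print(n,"cam",(-c["R"].T@c["t"]).round(3))
    hsv=cv2.cvtColor(c["color"],cv2.COLOR_RGB2HSV)
    pts={"top":dict(green=(230,247),red=(215,211),desk=(180,230),bg=(375,198),br=(416,190),bb=(403,190)),
         "scene":dict(ball=(234,231),green=(262,275),red=(210,265),bb=(316,129))}[n]
    for k,p in pts.items(): print(k,w(c,*p).round(4))
    # orange pixels -> world, z>0.1
    m=(hsv[...,0]<16)&(hsv[...,0]>6)&(hsv[...,1]>200)&(hsv[...,2]>90)
    P=np.array([w(c,u,v) for v,u in zip(*np.nonzero(m)) if c["depth"][v,u]>0])
    P=P[(P[:,2]>.1)&(P[:,2]<.16)]
    A=np.c_[2*P,np.ones(len(P))]; s=np.linalg.lstsq(A,(P**2).sum(1),rcond=None)[0][:3]
    print("ball n",len(P),"mean",P.mean(0).round(4),"max",P.max(0).round(4),"min",P.min(0).round(4),"sphere",s.round(4))
    for nm,lo,hi in(("green",50,85),("red",0,5)):
        m=(hsv[...,0]>=lo)&(hsv[...,0]<=hi)&(hsv[...,1]>150)&(hsv[...,2]>60)
        P=np.array([w(c,u,v) for v,u in zip(*np.nonzero(m)) if c["depth"][v,u]>0])
        P=P[(P[:,2]>.045)&(P[:,2]<.056)&(abs(P[:,0]-.4)<.3)&(P[:,1]>-.1)]
        print(nm,len(P),P.mean(0).round(4),np.ptp(P,0).round(3))
```

```text
top cam [ 3.930e-01 -1.000e-03  1.218e+00]
green [0.4414 0.1328 0.0427]
red [0.5259 0.1664 0.047 ]
desk [0.4867 0.2581 0.0018]
bg [ 0.5473 -0.2059  0.0497]
br [ 0.5649 -0.3034  0.0416]
bb [ 0.5513 -0.2506  0.1394]
ball n 75 mean [0.4848 0.1509 0.1373] max [0.4942 0.1605 0.1407] min [0.4747 0.1411 0.1324] sphere [0.486  0.1533 0.1269]
green 38 [0.4431 0.14   0.0479] [0.016 0.014 0.005]
red 31 [0.5291 0.1653 0.0473] [0.012 0.012 0.004]
scene cam [0.158 0.59  0.553]
ball [0.4786 0.1621 0.132 ]
green [0.4377 0.1445 0.047 ]
red [0.5237 0.1714 0.0463]
bb [ 0.5429 -0.2409  0.1288]
  return _methods._mean(a, axis=axis, dtype=dtype,
  ret = ret.dtype.type(ret / rcount)
Traceback (most recent call last):
IndexError: too many indices for array: array is 1-dimensional, but 2 were indexed
```

Ball centre is about (0.4855, 0.1525, 0.126). The lamps are 90 mm apart and their midpoint falls on the ball, as it should. The green direction is (-0.96, -0.28). My plan is to close the fingers, go to the red side and push the ball with the finger flanks.

Emit:
drive_tool --moves '[0,0,0,0,0,0,4.8,0,15,-17,0,0,0,0,0,26,-30,0,0,0,0,0,26,-30,0,0,0,0,0,26,-30,0,0,0,0,0,26,-30,0,0,0,0,0,26,-30,0,0,0,0,0,26,-30,0,0,0,0]' --grip_force 10

```text
t: 0.9
tool_pos: [0.3256, -0.3206, 0.4043]
orientation: [-3.109, -0.447, 0.0]
force: [0.1, -0.3, -0.1]
opening: 0.0338
gripper_force: 0.0
```

Emit:
drive_tool --moves '[0,26,-30,0,0,0,0,0,26,-30,0,0,0,0,0,26,-30,0,0,0,0,0,26,-30,0,0,0,0,0,26,-30,0,0,0,0,0,26,-30,0,0,0,0,0,26,-30,0,0,0,0,0,26,-30,0,0,0,0]'

```text
t: 1.7
tool_pos: [0.4574, -0.0316, 0.4045]
orientation: [-3.109, -0.448, 0.0]
force: [-0.2, -0.3, 0.5]
opening: 0.0006
gripper_force: 0.0
```

Emit:
drive_tool --moves '[0,26,-30,0,0,0,0,0,26,-30,0,0,0,0,0,26,-30,0,0,0,0,0,26,-30,0,0,0,0,0,20,-20,0,0,0,0,0,6,-10,0,0,0,0,0,0,0,0,0,0,0,0,0,0,0,0,0,0]'

```text
t: 2.5
tool_pos: [0.5392, 0.1466, 0.4044]
orientation: [3.109, 0.448, -0.002]
force: [-0.2, -0.3, -0.4]
opening: 0.0006
gripper_force: 0.0
```

```bash
cat > h.py <<'E'
from plant import robot
import cv2,numpy as np
from scipy.spatial.transform import Rotation as Ro
def rep(C=np.array([.4857,.1526,0])):
    s=robot.read_state(); R=Ro.from_rotvec(s["orientation"]).as_matrix()
    print("t",round(float(s["t"]),2),"tcp",s["tool_pos"].round(4),"F tool",(R.T@s["force"]).round(2),"open",s["opening"])
    print("z axis",R[:,2].round(3),"x axis",R[:,0].round(3),"ball-centre offset from TCP in tool mm",(R.T@(C+[0,0,.125]-s["tool_pos"])*1000).round(1))
def pic(n,f):
    c=robot.read_camera(n);cv2.imwrite(f"pics/{f}.png",cv2.cvtColor(c["color"],cv2.COLOR_RGB2BGR));return c
E
python3 -c "
from h import *
rep(); pic('scene','s2')"
```

```text
t 2.5 tcp [0.5392 0.1466 0.4044] F tool [-0.28  0.23  0.44] open 0.0006315605981212721
z axis [-0.001 -0.001 -1.   ] x axis [ 0.959  0.282 -0.001] ball-centre offset from TCP in tool mm [-49.4 -21.  279.5]
```

View pics/s2.png

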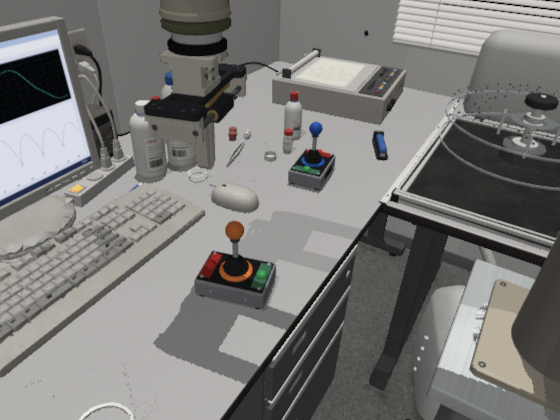

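The gripper is closed and above the red side, with its fingertips near (205,165). Both sticks are upright. Next I go sideways and down.

Emit:
drive_tool --moves '[0,11,-21,0,0,0,0,0,0,0,30,0,0,0,0,0,0,30,0,0,0,0,0,0,30,0,0,0,0,0,0,28,0,0,0,0,0,0,0,0,0,0,0,0,0,0,0,0,0]'

```text
t: 3.25
tool_pos: [0.5441, 0.1696, 0.2872]
orientation: [3.11, 0.446, -0.001]
force: [0.3, -0.5, 0.8]
opening: 0.0004
gripper_force: 0.0
```

```bash
python3 -c "
from h import *
rep(); c=pic('scene','s3'); cv2.imwrite('pics/s3c.png',cv2.resize(cv2.imread('pics/s3.png')[140:320,120:360],None,fx=3,fy=3))"
```

```text
t 3.25 tcp [0.5441 0.1696 0.2872] F tool [ 0.13  0.54 -0.76] open 0.00036161629436146125
z axis [-0.001 -0.    -1.   ] x axis [ 0.96   0.281 -0.001] ball-centre offset from TCP in tool mm [-6.060e+01 -1.000e-01  1.622e+02]
```

View pics/s3c.png

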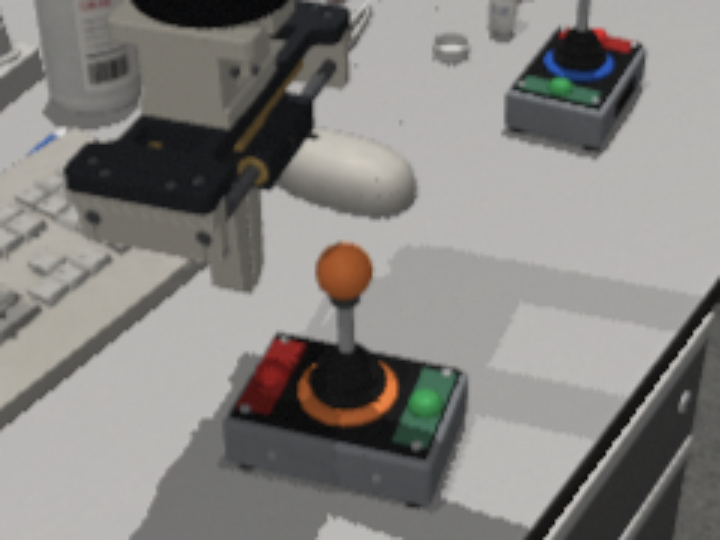

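In the crop the fingertips stand at about (237,285), beside the upright ball at (344,272), on the red side. The path towards green is clear, so I push.

Emit:
drive_tool --moves '[0,-20,0,0,0,0,0,0,-14,0,0,0,0,0,0,-7,0,0,0,0,0,0,-7,0,0,0,0,0,0,-7,0,0,0,0,0,0,-7,0,0,0,0,0,0,0,0,0,0,0,0]'

```text
t: 4.0
tool_pos: [0.4845, 0.153, 0.2872]
orientation: [-3.109, -0.448, -0.002]
force: [2.7, 0.9, 1.9]
opening: 0.0006
gripper_force: 1.3
```

```bash
python3 -c "
from h import *
rep(); c=pic('scene','s4'); cv2.imwrite('pics/s4c.png',cv2.resize(cv2.imread('pics/s4.png')[140:320,120:360],None,fx=3,fy=3))
hsv=cv2.cvtColor(c['color'],cv2.COLOR_RGB2HSV); m=(hsv[...,0]<16)&(hsv[...,0]>4)&(hsv[...,1]>150)&(c['depth']>0)
v,u=np.nonzero(m); P=(np.linalg.inv(c['mtx'])@np.array([u,v,np.ones(len(u))])*c['depth'][v,u]).T
P=(P-c['t'])@c['R']; P=P[(P[:,2]>.098)&(P[:,2]<.145)&(abs(P[:,0]-.47)<.08)&(abs(P[:,1]-.15)<.08)]
o=-c['R'].T@c['t']; q=P.mean(0); d=(q-o)/np.linalg.norm(q-o); ctr=q+d*.010
x=(ctr-[.4857,.1526,.035])@[-.959,-.282,0]; print('ball',len(P),ctr.round(4),'tilt~',np.arctan2(x,ctr[2]-.035))"
```

```text
t 4.0 tcp [0.4845 0.153  0.2872] F tool [ 2.85 -0.06 -1.86] open 0.0006008221516290656
z axis [ 0.001  0.    -1.   ] x axis [0.959 0.282 0.001] ball-centre offset from TCP in tool mm [  0.9   0.7 162.2]
ball 259 [0.4613 0.146  0.1217] tilt~ 0.2832451312140763
```

View pics/s4c.png

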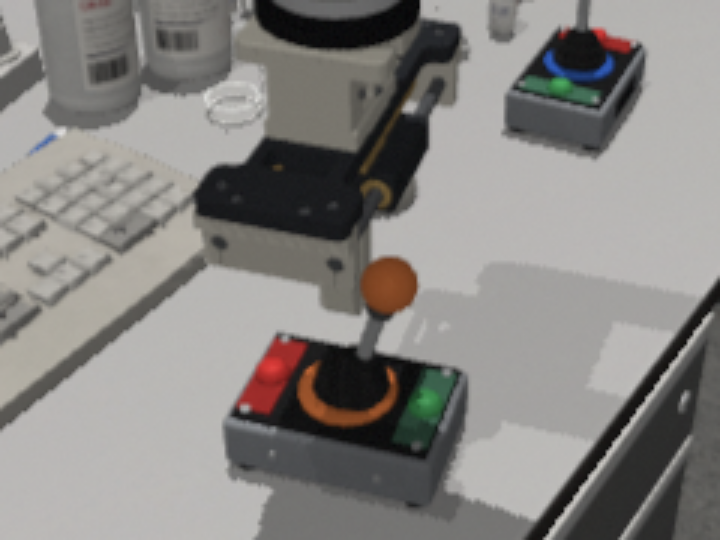

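The ball, at about (388,285) in the crop, is leaning towards green at about 0.27 rad. I push 9 mm more, to about 0.37 rad, and hold.

Emit:
drive_tool --moves '[0,-5,0,0,0,0,0,0,-4,0,0,0,0,0,0,0,0,0,0,0,0,0,0,0,0,0,0,0,0,0,0,0,0,0,0,0,0,0,0,0,0,0,0,0,0,0,0,0,0,0,0,0,0,0,0,0]'

```text
t: 4.85
tool_pos: [0.4761, 0.1506, 0.2867]
orientation: [-3.109, -0.448, 0.0]
force: [4.6, 1.0, -3.6]
opening: 0.0008
gripper_force: 2.3
```

```bash
python3 -c "
from h import *
rep(); c=pic('scene','s5'); cv2.imwrite('pics/s5c.png',cv2.resize(cv2.imread('pics/s5.png')[140:320,120:360],None,fx=3,fy=3))
hsv=cv2.cvtColor(c['color'],cv2.COLOR_RGB2HSV); m=(hsv[...,0]<16)&(hsv[...,0]>4)&(hsv[...,1]>150)&(c['depth']>0)
v,u=np.nonzero(m); P=(np.linalg.inv(c['mtx'])@np.array([u,v,np.ones(len(u))])*c['depth'][v,u]).T
P=(P-c['t'])@c['R']; P=P[(P[:,2]>.095)&(P[:,2]<.145)&(abs(P[:,0]-.47)<.08)&(abs(P[:,1]-.15)<.08)]
o=-c['R'].T@c['t']; q=P.mean(0); d=(q-o)/np.linalg.norm(q-o); ctr=q+d*.010
x=(ctr-[.4857,.1526,.035])@[-.959,-.282,0]; print('ball',len(P),ctr.round(4),'tilt~',np.arctan2(x,ctr[2]-.035))"
```

```text
t 4.85 tcp [0.4761 0.1506 0.2867] F tool [4.68 0.34 3.65] open 0.0008043040141329984
z axis [-0.  0. -1.] x axis [ 0.959  0.282 -0.   ] ball-centre offset from TCP in tool mm [  9.7   0.8 161.7]
ball 259 [0.453  0.1436 0.1187] tilt~ 0.38471596247884515
```

Emit:
drive_tool --moves '[0,0,0,0,0,0,0,0,0,0,0,0,0,0,0,0,0,0,0,0,0,0,0,0,0,0,0,0,0,0,0,0,0,0,0,0,0,0,0,0,0,0,0,0,0,0,0,0,0]'

```text
t: 5.6
tool_pos: [0.4761, 0.1506, 0.2868]
orientation: [-3.109, -0.448, -0.0]
force: [4.2, 1.7, -3.3]
opening: -0.0
gripper_force: 2.4
```

The stick was held at about 0.38 rad for over 1.2 s. Now I back off gently along +x to well clear, then up.

Emit:
drive_tool --moves '[0,0,0,0,0,0,0,0,8,0,0,0,0,0,0,10,0,0,0,0,0,0,12,0,0,0,0,0,0,15,0,0,0,0,0,0,20,0,0,0,0,0,0,5,0,-30,0,0,0,0,0,0,-40,0,0,0]'

```text
t: 6.4
tool_pos: [0.5433, 0.1703, 0.3541]
orientation: [3.109, 0.448, -0.012]
force: [0.6, -0.1, -0.1]
opening: 0.0004
gripper_force: 0.0
```

Emit:
drive_tool --moves '[0,0,0,-40,0,0,0,0,0,0,0,0,0,0,0,0,0,0,0,0,0,0,0,0,0,0,0,0,0,0,0,0,0,0,0]'

```text
t: 6.9
tool_pos: [0.5429, 0.1702, 0.3946]
orientation: [3.109, 0.448, -0.006]
force: [-0.8, -0.2, 0.1]
opening: 0.0005
gripper_force: 0.0
```

```bash
python3 -c "
from h import *
rep(); c=pic('scene','s6')"
```

```text
t 6.9 tcp [0.5429 0.1702 0.3946] F tool [-0.82 -0.04 -0.13] open 0.000525162170698826
z axis [-0.004 -0.001 -1.   ] x axis [ 0.959  0.282 -0.004] ball-centre offset from TCP in tool mm [-58.8   0.8 269.8]
```

View pics/s6.png

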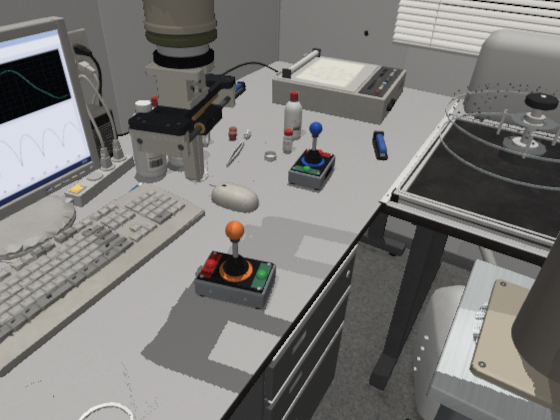

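The orange ball is back at (234,231), upright as at the start. The blue stick is unchanged and the gripper is clear.

```bash
python3 -c "
from plant import robot
print(robot.close_job())"
```

```text
the job is handed in; nothing more can be done
None
```

The job is handed in: I held the orange stick at about 0.38 rad towards its green lamp for over 1.2 s, then let it spring back upright, leaving the blue stick untouched and the arm clear of everything; no verdict was shown.

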